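# Load the sample containers into their matching holders

### The job

At the sampling station, pick up the wide jar, the narrow vial, the square tub and the long slide box and stand each one upright, fully down in the pocket of the yellow-green holder whose shape and size match it. Set them down without dropping or tipping any, and leave the scissors and the tape roll where they are.

Things in the scene. Friction and masses are not known exactly. Their poses are not given: they have to be found in the camera images.
- jar: Wide round specimen jar, loose, standing upright: frosted off-white body 54 mm in diameter and 44 mm high, white ribbed screw cap 58 mm in diameter above it, 62 mm high in all; 60 to 130 g. Grip it by the cap (z 44 to 62 mm). Origin at the centre of the underside, z up.
- vial: Narrow round vial, loose, standing upright: frosted off-white body 30 mm in diameter and 44 mm high, white ribbed screw cap 34 mm in diameter above it, 62 mm high in all; 28 to 56 g. Grip it by the cap (z 44 to 62 mm). Origin at the centre of the underside, z up.
- tub: Square sample tub, loose, standing upright: frosted off-white body 46 x 46 mm and 46 mm high, white lid 48 x 48 mm above it, 60 mm high in all; 55 to 115 g. Origin at the centre of the underside, z up. x and y are square to its sides.
- slidebox: Long slide box, loose, standing upright: frosted off-white body 80 x 32 mm and 42 mm high, white lid 81 x 33 mm above it, 55 mm high in all; 60 to 130 g. Origin at the centre of the underside, z up. x runs along its length, y across; either end may go either way in the holder.
- nest_jar: Holder of yellow-green plastic, fixed to the table: a shallow tray 14 mm high overall, with 5 mm walls and a 4 mm thick base, so its pocket is 10 mm deep; a dark rubber liner on the pocket floor. Round: outside diameter 80 mm, pocket diameter 70 mm, for the wide jar. Origin at the centre of the underside, z up.
- nest_vial: Holder of yellow-green plastic, fixed to the table: a shallow tray 14 mm high overall, with 5 mm walls and a 4 mm thick base, so its pocket is 10 mm deep; a dark rubber liner on the pocket floor. Round: outside diameter 56 mm, pocket diameter 46 mm, for the narrow vial. Origin at the centre of the underside, z up.
- nest_tub: Holder of yellow-green plastic, fixed to the table: a shallow tray 14 mm high overall, with 5 mm walls and a 4 mm thick base, so its pocket is 10 mm deep; a dark rubber liner on the pocket floor. Square: outside 72 x 72 mm, pocket 62 x 62 mm, for the square tub. Origin at the centre of the underside, z up. x and y are square to its sides.
- nest_slidebox: Holder of yellow-green plastic, fixed to the table: a shallow tray 14 mm high overall, with 5 mm walls and a 4 mm thick base, so its pocket is 10 mm deep; a dark rubber liner on the pocket floor. Oblong: outside 106 x 58 mm, pocket 96 x 48 mm, for the slide box. Origin at the centre of the underside, z up. x runs along its length.
- scissors: Small steel scissors, loose, lying flat: 112 mm long, 60 mm wide over the finger loops, 7 mm high. To be left alone. Origin on the table near the middle of their length; x points from the loops to the blade tips.
- tape: Roll of pale paper tape, loose, lying flat: 64 mm in diameter with a 40 mm hole, 18 mm high. To be left alone. Origin at the centre of the underside, z up.
Not all that is in view belongs to the job. Leave any pink look-alike of the vial alone. What is shaped like the nest_vial but pink is not meant.

How it is judged:
By the outcome, as a careful person would: the job done as asked, in the order asked, and still so for the second after the job is handed in, with the robot touching nothing.
It also fails if it takes over 96 s, if anything falls off the work surface, if the arm or the gripper's body presses on something with over 40 N, if the wrist force passes 120 N, or if a joint passes its speed limit or range.

### The arm

A 6-joint arm with a two-finger parallel gripper is mounted at the origin on the work surface. World frame = base frame: x ahead of the robot, y to its left, z up, the work surface at z = 0. Lengths are in m, angles in rad, forces in N, time in s.
With the tool pointing down it reaches from about 0.225 to 0.875 m from the base axis. Payload 3.4 kg.
Tool frame: the origin (TCP) lies at the very end of the fingers, on their centre line; the grasp point (between the pads) lies 19 mm behind it; z points along the fingers, y is the line along which they close (so a half turn about z gives the same grasp; the last joint's range is limited). The gripper opens to 85 mm and grips with 20 to 120 N. Pads are 22 mm wide; open, the fingers measure 114 mm over their backs; the gripper's body (76 mm by 85 mm) begins 54 mm behind the grasp point. The pads swing forward as they close: fully open they stand 13 mm farther back than shut.
Start: joints at [1.16, 0.276, 1.505, -0, 1.361, -0.121], TCP at [0.164, 0.551, 0.231] pointing down, gripper open.
Joint ranges: [-2.89, 2.89], [-0.75, 2.08], [0.22, 2.7], [-1.18, 4.32], [0.11, 2.71], [-2.7, 2.7]. Speed limits (rad/s): [2.57, 2.57, 3.14, 3.14, 3.14, 3.14].

### API

Orientations are given as [roll, pitch, yaw] about the fixed x, y, z axes, in that order (R = Rz(yaw) Ry(pitch) Rx(roll)).
In Python, from station import robot, jaws, viewer gives the robot as it stands. Calls block until the motion is done:
- robot.move_ptp(position, orientation): joint-space move of the TCP to a pose.
- robot.move_l(position, max_speed=0.15, frame=None, force_limit=None): straight line of the TCP; frame=None keeps the orientation; max_speed is the mean speed in m/s. With force_limit (N) it stops when the force on the tool has changed by that much, and returns True; else False.
- robot.movej(angles): joint-space move.
- jaws.command_gripper(opening, force=None): finger opening in m; force is the grip in N (None keeps the last); returns when the fingers have stopped.
- robot.sleep(seconds).
- robot.ik(position, orientation): joint angles nearest the present ones, or None.
- robot.get_obs(): the state.
- viewer.get_image(name): name is "scene" or "side" or "wrist"; returns the picture (384x512x3 uint8, blue, green, red); there is no depth.
- viewer.camera_info(name): a dict with "intrinsics" (3x3 intrinsics, pixels), "R" (3x3) and "t" (3): a world point X has camera coordinates R X + t; the wrist camera has in their place "mount" (4x4, takes a point from camera to tool coordinates, whose origin is the TCP and whose axes are the flange's). Camera axes: x right, y down, z forward; pixel columns grow to the right and rows downward; lengths in m; the calibration is good to about 2 mm. A picture is of the moment at which its call begins: read the wrist's pose just before it. camera_info takes no time and is no camera call.
A pose or a line that the arm cannot do raises robot.PlanningError and nothing moves.
- robot.job_done(): hands the job in; it is judged then, once.
The state is a dict: "time": time; "qpos": joint angles; "qd": joint speeds; "tau": joint torques, N m; "tcp_pos": TCP position; "eef_rot": TCP orientation; "wrist_force": force on the tool from outside, world axes, zero at the start; "wrist_torque": the same for the moment, N m; "gripper_width": finger opening in m; "finger_force": force on a finger pad.
Only numpy, scipy, OpenCV 4.12 (cv2) and the standard library are available. Lean on these libraries where they do the work, as an engineer would, in place of code of your own. Each camera call takes 0.05 s, during which the arm holds its last target. There are 200 camera calls.

## Working session

There is one attempt and no reset: what is moved stays moved. The work goes in short steps, each a Python script; the robot and the scene stay as the last script left them, time stands still between calls to the robot, and variables do not carry over. Pictures are saved under pics/ and viewed, at most 14 in all, crops included, and the job is handed in when it is done.

```bash
ls; mkdir -p pics
python3 - <<'E'
from station import robot, jaws, viewer
import cv2, numpy as np
for n in ("scene","side"):
    cv2.imwrite(f"pics/{n}0.png",viewer.get_image(n))
    c=viewer.camera_info(n); print(n,np.round(c["intrinsics"],1).tolist(),np.round(-c["R"].T@c["t"],3))
c=viewer.camera_info("wrist"); print({k:np.round(v,3).tolist() for k,v in c.items()})
o=robot.get_obs(); print(o["time"],o["tcp_pos"],o["eef_rot"])
a=[cv2.imread(f"pics/{n}0.png") for n in ("scene","side")]
E
```

```text
pics
scene [[347.7, 0.0, 251.0], [0.0, 347.7, 186.4], [0.0, 0.0, 1.0]] [ 1.052 -0.009  0.655]
side [[358.3, 0.0, 256.7], [0.0, 358.3, 189.7], [0.0, 0.0, 1.0]] [ 0.266 -0.695  0.808]
{'intrinsics': [[306.301, 0.0, 255.206], [0.0, 306.301, 189.589], [0.0, 0.0, 1.0]], 'mount': [[-0.0, -0.945, -0.328, 0.084], [1.0, -0.001, 0.002, 0.0], [-0.002, -0.328, 0.945, -0.143], [0.0, 0.0, 0.0, 1.0]]}
0.1 [0.16414417 0.5505716  0.23054091] [-3.13994966e+00 -1.57889257e-04  2.85179524e+00]
```

View pics/scene0.png

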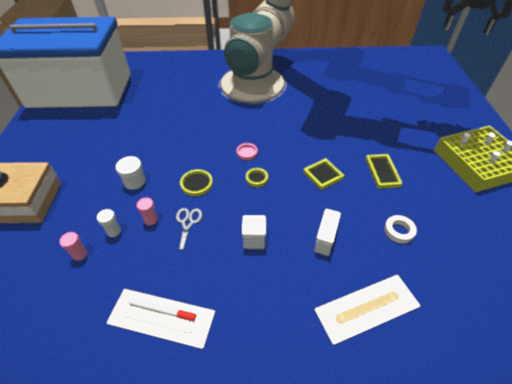

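View pics/side0.png

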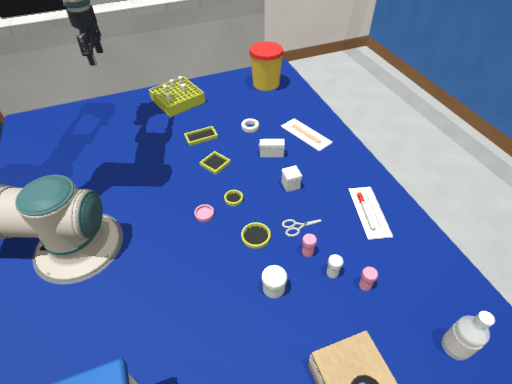

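The scene view shows the jar at (130,173), the white vial at (109,223), the tub at (254,232) and the slide box at (328,232). The yellow-green nests are at (196,182) round large, (257,178) round small, (324,173) square and (384,171) oblong. For the vial there are three candidates in the scene view: white at (109,223), and pink at (148,212) and (74,247). The white one fits the frosted off-white body with a white cap. The pink ring at (247,151) is not the vial's nest.

```bash
cat > h.py <<'E'
from station import robot, jaws, viewer
import cv2, numpy as np
from scipy.spatial.transform import Rotation as Ro
def shot(name,save=None):
    c=viewer.camera_info(name); o=robot.get_obs(); im=viewer.get_image(name)
    if name=="wrist":
        T=np.eye(4); T[:3,:3]=Ro.from_euler("xyz",o["eef_rot"]).as_matrix(); T[:3,3]=o["tcp_pos"]
        M=T@c["mount"]; R,C=M[:3,:3],M[:3,3]
    else: R=c["R"].T; C=-R@c["t"]
    if save: cv2.imwrite(f"pics/{save}.png",im); np.savez(f"pics/{save}.npz",R=R,C=C,K=c["intrinsics"])
    return im,(np.array(c["intrinsics"]),R,C)
def load(s):
    d=np.load(f"pics/{s}.npz"); return cv2.imread(f"pics/{s}.png"),(d["K"],d["R"],d["C"])
def ray(cam,uv):
    K,R,C=cam; uv=np.atleast_2d(uv).astype(float)
    d=(R@np.linalg.inv(K)@np.c_[uv,np.ones(len(uv))].T).T
    return C,d/np.linalg.norm(d,axis=1)[:,None]
def plane(cam,uv,z):
    C,d=ray(cam,uv); return C+d*((z-C[2])/d[:,2])[:,None]
def tri(cams,uvs):
    A=np.zeros((3,3));b=np.zeros(3);L=[]
    for c,u in zip(cams,uvs):
        C,d=ray(c,u);P=np.eye(3)-np.outer(d[0],d[0]);A+=P;b+=P@C;L.append((P,C))
    X=np.linalg.solve(A,b); return X,max(np.linalg.norm(P@(X-C)) for P,C in L)
E
python3 - <<'E'
from h import *
im,cs=shot("scene","s1"); _,cd=shot("side","d1")
S=dict(jar=(130,173),vial=(109,223),tub=(254,232),box=(328,232),nj=(196,182),nv=(257,178),nt=(324,173),nb=(384,171),tape=(401,229),sc=(187,225))
D=dict(jar=(275,281),vial=(335,266),tub=(291,179),box=(272,148),nj=(256,235),nv=(233,198),nt=(215,162),nb=(201,135),tape=(250,126),sc=(300,227))
for k in S: print(k,*[np.round(v,3) for v in tri([cs,cd],[S[k],D[k]])])
for p in ([.45,-.06,.36],[.5,.0,.3],[.52,-.1,.36],[.5,.1,.36]):
  for y in (0,np.pi,-np.pi/2,np.pi/2): print(p,round(y,2),robot.ik(p,[np.pi,0,y]) is not None)
E
```

```text
jar [ 0.449 -0.309  0.034] 0.0
vial [ 0.602 -0.324  0.034] 0.001
tub [ 0.629 -0.005  0.03 ] 0.001
box [0.632 0.154 0.028] 0.001
nj [ 0.46  -0.148  0.008] 0.0
nv [0.445 0.007 0.004] 0.001
nt [0.438 0.178 0.009] 0.001
nb [0.432 0.334 0.007] 0.001
tape [0.614 0.322 0.007] 0.001
sc [ 0.587 -0.16  -0.001] 0.002
[0.45, -0.06, 0.36] 0 True
[0.45, -0.06, 0.36] 3.14 True
[0.45, -0.06, 0.36] -1.57 False
[0.45, -0.06, 0.36] 1.57 True
[0.5, 0.0, 0.3] 0 True
[0.5, 0.0, 0.3] 3.14 True
[0.5, 0.0, 0.3] -1.57 False
[0.5, 0.0, 0.3] 1.57 True
[0.52, -0.1, 0.36] 0 True
[0.52, -0.1, 0.36] 3.14 True
[0.52, -0.1, 0.36] -1.57 False
[0.52, -0.1, 0.36] 1.57 True
[0.5, 0.1, 0.36] 0 True
[0.5, 0.1, 0.36] 3.14 True
[0.5, 0.1, 0.36] -1.57 False
[0.5, 0.1, 0.36] 1.57 True
```

Run:
```python
from h import *
ims=[]
for i,y in enumerate((.2,-.02,-.24)):
    robot.move_ptp([.50,y,.27],[np.pi,0,np.pi]); robot.sleep(.15)
    im,_=shot("wrist",f"w{i}"); ims.append(im)
print(robot.get_obs()["time"])
cv2.imwrite("pics/wc.png",cv2.resize(np.vstack([np.hstack(ims[:2]),np.hstack([ims[2],ims[2]*0])]),(800,600)))
```

```text
4.3417
```

View pics/wc.png

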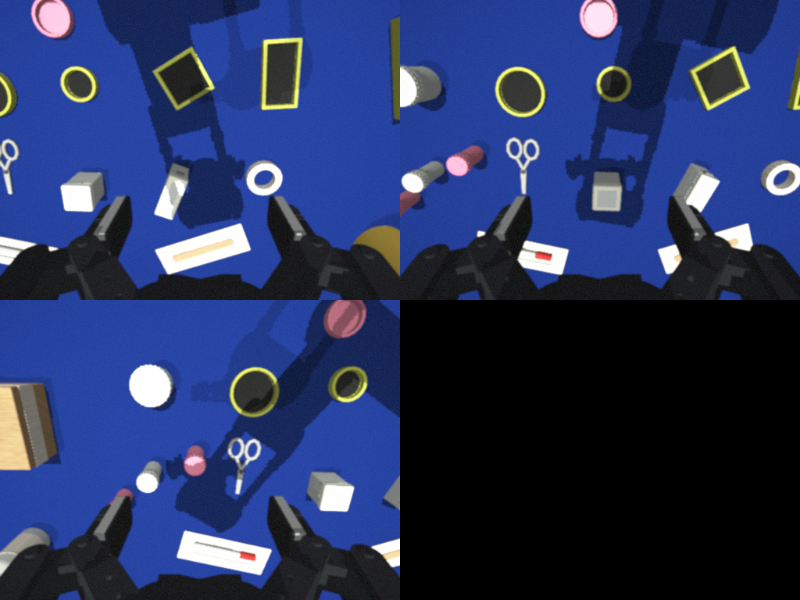

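The wrist views (w0 top left, w1 top right, w2 bottom left of the montage) show all four yellow-green nests along the top. The white objects sit below them and the pink look-alikes are clearly separate. I'll measure the nests by mask now. Then I'll look at each object from directly overhead, plus one shifted view to get its height.

```bash
cat >> h.py <<'E'
def mask(im,kind):
    h=cv2.cvtColor(im,cv2.COLOR_BGR2HSV)
    if kind=="nest": m=cv2.inRange(h,(22,110,60),(42,255,255))
    else: m=cv2.inRange(h,(0,0,70),(180,75,255))
    return cv2.morphologyEx(m,cv2.MORPH_OPEN,np.ones((3,3)))
def blob(cam,im,kind,xy,z):
    "outer contour nearest to world xy at height z"
    cs,_=cv2.findContours(mask(im,kind),cv2.RETR_EXTERNAL,cv2.CHAIN_APPROX_NONE)
    cs=[c[:,0,:] for c in cs if cv2.contourArea(c)>150]
    f=lambda c: np.linalg.norm(plane(cam,np.mean(cv2.boxPoints(cv2.minAreaRect(c)),0),z)[0,:2]-xy)
    return min(cs,key=f) if cs else None
def fit(P,rnd):
    "centre, size, yaw of world xy points"
    p=(P[:,:2]*1000).astype(np.float32)
    if rnd:
        (x,y),r,a=cv2.fitEllipse(p); return np.array([x,y])/1000,np.array(r)/1000,0.
    (x,y),(w,h),a=cv2.minAreaRect(p)
    if h>w: w,h,a=h,w,a+90
    return np.array([x,y])/1000,np.array([w,h])/1000,np.deg2rad(a)
E
python3 - <<'E'
from h import *
W=[load(f"w{i}") for i in range(3)]+[load("s1"),load("d1")]
N=dict(nj=(.46,-.148),nv=(.445,.007),nt=(.438,.178),nb=(.432,.334))
use=dict(nj=(1,2,3,4),nv=(0,1,2,3,4),nt=(0,1,3,4),nb=(0,3,4))
for k,xy in N.items():
    uv=[];cm=[]
    for i in use[k]:
        im,c=W[i]; b=blob(c,im,"nest",xy,.007); C,s,a=fit(plane(c,b,.007),k in("nj","nv"))
        print(k,i,np.round(C,4),np.round(s,4),round(np.rad2deg(a),1))
        # image of fitted centre
        K,R,t=c; q=K@R.T@(np.r_[C,.007]-t); uv.append(q[:2]/q[2]); cm.append(c)
    X,e=tri(cm,uv); print("  tri",np.round(X,4),round(e,4))
E
```

```text
nj 1 [ 0.4597 -0.1487] [0.0793 0.0803] 0.0
nj 2 [ 0.4597 -0.1468] [0.0787 0.0798] 0.0
nj 3 [ 0.4587 -0.1482] [0.0769 0.0857] 0.0
nj 4 [0.4085 0.6179] [0.2016 0.237 ] 0.0
  tri [ 0.4467 -0.0981  0.2425] 0.2018
nv 0 [0.446  0.0042] [0.0545 0.0579] 0.0
nv 1 [0.4459 0.0054] [0.0541 0.0546] 0.0
nv 2 [0.446  0.0068] [0.0546 0.0609] 0.0
nv 3 [0.4452 0.0047] [0.0495 0.0568] 0.0
nv 4 [0.4085 0.6179] [0.2016 0.237 ] 0.0
  tri [0.4363 0.0279 0.1593] 0.1951
nt 0 [0.438  0.1758] [0.0726 0.0726] 120.0
nt 1 [0.4378 0.178 ] [0.0771 0.0752] 120.2
nt 3 [0.4357 0.1763] [0.0787 0.0782] 120.3
nt 4 [0.408  0.6265] [0.2283 0.1892] 106.4
  tri [0.4322 0.1768 0.1441] 0.1333
nb 0 [0.4312 0.3324] [0.1078 0.0612] 3.3
nb 3 [0.4293 0.3319] [0.1152 0.0622] 3.7
nb 4 [0.408  0.6265] [0.2283 0.1892] 106.4
  tri [0.4265 0.3269 0.1034] 0.0864
```

Run:
```python
from h import *
W=[load(f"w{i}") for i in range(3)]+[load("s1")]
for k,xy,u in (("nj",(.46,-.148),(1,2,3)),("nv",(.446,.006),(0,2,3)),("nt",(.438,.178),(0,1,3)),("nb",(.432,.334),(0,3))):
    uv=[]
    for i in u:
        im,c=W[i]; C,_,_=fit(plane(c,blob(c,im,"nest",xy,.007),.007),k in("nj","nv")); q=c[0]@c[1].T@(np.r_[C,.007]-c[2]); uv.append(q[:2]/q[2])
    X,e=tri([W[i][1] for i in u],uv); print(k,"mid",np.round(X,4),round(e,4))
for k,x,y,ht in (("vial",.602,-.324,.062),("jar",.449,-.309,.062),("tub",.629,-.005,.06),("box",.632,.154,.055)):
    for j,dy in enumerate((0,.06)):
        robot.move_ptp([x+.084,y-dy,.16],[np.pi,0,np.pi]); robot.sleep(.12)
        im,c=shot("wrist",f"{k}{j}"); b=blob(c,im,"white",(x,y),ht)
        P=plane(c,b,ht); C,s,a=fit(P,k in("vial","jar"))
        e=b[P[:,1].argmax()]; 
        if j==0: e0,c0=e,c
        print(k,j,np.round(C,4),np.round(s,4),round(np.rad2deg(a),1))
    X,r=tri([c0,c],[e0,e]); print("  top edge",np.round(X,4),round(r,4))
print(robot.get_obs()["time"])
cv2.imwrite("pics/oc.png",cv2.resize(np.vstack([np.hstack([cv2.imread(f"pics/{k}0.png") for k in p]) for p in (("vial","jar"),("tub","box"))]),(800,600)))
```

```text
nj mid [ 0.4597 -0.1477  0.0086] 0.0006
nv mid [0.446  0.0051 0.0086] 0.0007
nt mid [0.4378 0.1761 0.0096] 0.0006
nb mid [0.4311 0.3314 0.0089] 0.0004
vial 0 [ 0.5995 -0.3238] [0.0345 0.0349] 0.0
vial 1 [ 0.5996 -0.3265] [0.0341 0.0396] 0.0
  top edge [ 0.6011 -0.3067  0.0631] 0.0028
jar 0 [ 0.4456 -0.3089] [0.0582 0.0584] 0.0
jar 1 [ 0.4457 -0.3105] [0.058  0.0611] 0.0
  top edge [ 0.4427 -0.2795  0.0606] 0.0009
tub 0 [ 0.629  -0.0057] [0.0484 0.0479] 177.8
tub 1 [ 0.6286 -0.0088] [0.0538 0.0476] 88.1
  top edge [0.6145 0.0182 0.062 ] 0.0027
box 0 [0.6295 0.1523] [0.0831 0.0341] 158.7
box 1 [0.6288 0.1499] [0.0819 0.039 ] 158.7
  top edge [0.6021 0.1806 0.0567] 0.0001
11.1
```

View pics/oc.png

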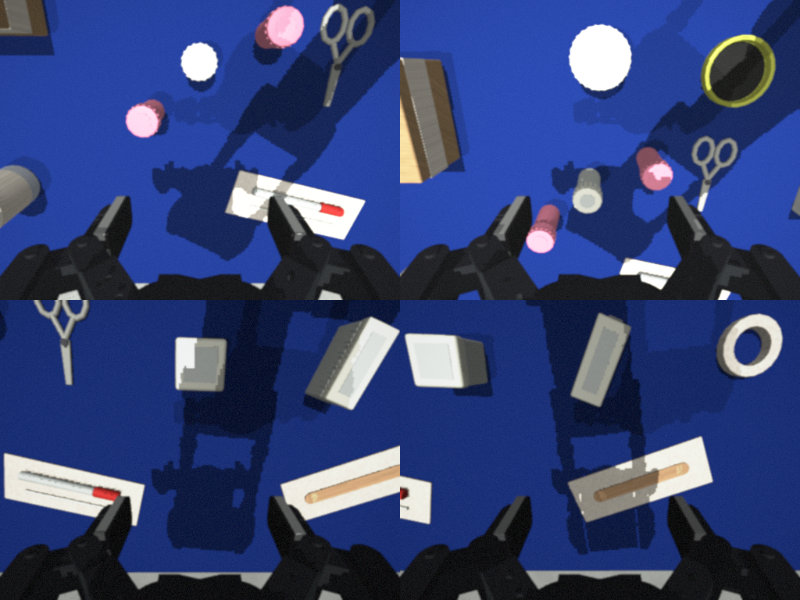

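Overhead crops: the white vial cap at (199,62) in the top-left panel fits the vial. Its neighbours at (285,26) and (145,120) are pink. The jar, tub and slide box are unmistakable by size: 58 mm round, 48x48 mm and 83x34 mm. One crop to confirm the vial and its nest, then I move.

```bash
python3 - <<'E'
from h import *
a=cv2.imread("pics/vial0.png")[0:220,120:412]; b=cv2.imread("pics/w1.png")[0:220,160:452]
cv2.imwrite("pics/crop.png",cv2.resize(np.hstack([a,b]),(796,300),interpolation=cv2.INTER_CUBIC))
E
cat >> h.py <<'E'
def carry(g,gpsi,gz,n,npsi,opn,rel):
    og,on=[np.pi,0,gpsi],[np.pi,0,npsi]
    robot.move_ptp([*g,.15],og); jaws.command_gripper(opn,40)
    print("hit",robot.move_l([*g,gz],max_speed=.1,force_limit=8))
    w=jaws.command_gripper(0,40); o=robot.get_obs(); print("grip",o["gripper_width"],o["finger_force"],o["tcp_pos"])
    robot.move_l([*g,gz+.02],max_speed=.04); robot.move_l([*g,.15],max_speed=.12)
    robot.move_ptp([*n,.15],on); robot.sleep(.2)
    o=robot.get_obs(); print("held",o["gripper_width"],o["finger_force"])
    robot.move_l([*n,gz+.025],max_speed=.1)
    s=robot.move_l([*n,gz-.001],max_speed=.02,force_limit=3); o=robot.get_obs(); print("down",s,"base z",o["tcp_pos"][2]-gz,o["wrist_force"])
    jaws.command_gripper(rel); robot.sleep(.2)
    robot.move_l([*n,.15],max_speed=.1); print("t",robot.get_obs()["time"])
def look(xy,name,ht,rnd):
    robot.move_ptp([xy[0]+.084,xy[1],.16],[np.pi,0,np.pi]); robot.sleep(.12)
    im,c=shot("wrist",name); b=blob(c,im,"white",xy,ht)
    print(name,fit(plane(c,b,ht),rnd));
E
```

```text
(no output)
```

View pics/crop.png

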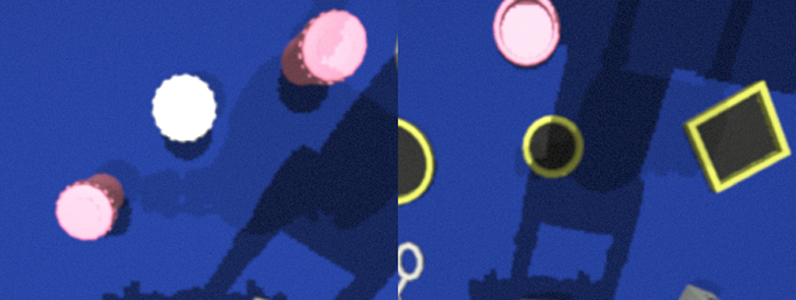

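Run:
```python
from h import *
carry((.4456,-.3089),np.pi/2,.031,(.4597,-.1479),np.pi/2,.085,.08)
look((.4597,-.1479),"pj",.067,True)
```

```text
hit False
grip 0.05667528245607562 42.36676096916199 [ 0.44585094 -0.30916347  0.03179002]
held 0.05694448899559431 42.70628213882446
down True base z 0.004784482740909077 [-0.44204464 -0.14784955  4.7164634 ]
t 21.2083
pj (array([ 0.46024896, -0.14766658]), array([0.05719033, 0.05785236]), 0.0)
```

The crop confirms the white vial cap at (184,108) with pink neighbours at (335,47) and (87,210), and the small yellow-green ring at (552,147) as its nest. The jar is fully down and centred, with its base at 4.8 mm. The vial is next.

Run:
```python
from h import *
carry((.5996,-.3238),np.deg2rad(120),.032,(.446,.0053),np.deg2rad(120),.06,.056)
look((.446,.0053),"pv",.067,True)
```

```text
hit False
grip 0.03281734955936 39.593719840049744 [ 0.59992609 -0.32411803  0.03283543]
held 0.03286428741894354 39.66549575328827
down True base z 0.004751053161780303 [-0.29332725  0.15850626  4.66455977]
t 32.6083
pv (array([0.44538321, 0.00509388]), array([0.0345577 , 0.03467628]), 0.0)
```

Run:
```python
from h import *
carry((.629,-.0057),np.deg2rad(177.8),.031,(.4378,.1765),np.deg2rad(210.1),.08,.072)
look((.4378,.1765),"pt",.065,False)
carry((.6295,.1523),np.deg2rad(158.7),.028,(.431,.332),np.deg2rad(183.4),.06,.056)
look((.431,.332),"pb",.060,False)
robot.move_ptp([.50,-.02,.30],[np.pi,0,np.pi]); robot.sleep(.15)
ims=[shot("wrist","fw")[0]]+[shot(n,"f"+n)[0] for n in("scene","side")]
print(robot.get_obs()["time"])
p=[cv2.imread(f"pics/{n}.png")  for n in("pt","pb")]
cv2.imwrite("pics/fin.png",cv2.resize(np.vstack([np.hstack([ims[1],ims[2]]),np.hstack(p)]),(800,600)))
```

```text
hit False
grip 0.04690193773432875 41.64395749568939 [ 0.62947406 -0.00580964  0.03168584]
held 0.04754181232363714 41.20066165924072
down True base z 0.005665627484704186 [-0.93940861  0.25803986  4.8494964 ]
t 43.0583
pt (array([0.43751178, 0.1760909 ]), array([0.04885473, 0.04876917]), np.float64(2.0985770309634333))
hit False
grip 0.032764061007826965 40.087727308273315 [0.62990266 0.1522975  0.02875376]
held 0.03217517880609934 39.66399908065796
down True base z 0.005741121508858759 [-0.48938602 -0.52432088  3.86511785]
t 53.075
pb (array([0.43074432, 0.33134268]), array([0.08295592, 0.03483358]), np.float64(0.0572180992441365))
55.3917
```

View pics/fin.png

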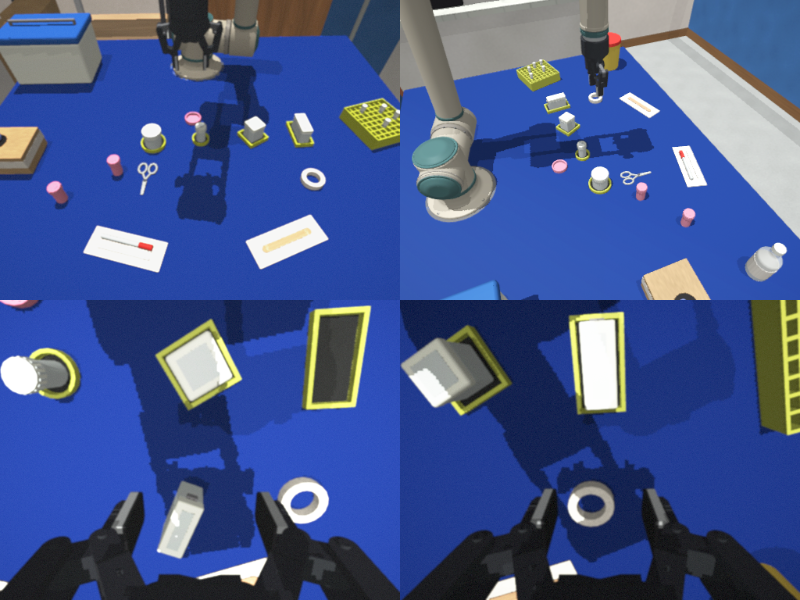

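All four stand upright and centred in their matching nests. The scissors, tape and pink items are where they were, and the arm is clear.

```bash
python3 -c "
from station import robot
print(robot.job_done())"
```

```text
the job is handed in; nothing more can be done
None
```

I placed the jar, vial, tub and slide box upright in their matching yellow-green holders, in the order asked, and handed the job in after about 55 s with the scissors, tape roll and pink look-alikes left alone.

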